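# Mask the slides and lock the keeper knob

## Task

Fit the loose slide mask over the two locating pins of the slide station and set it down gently so that it lies flat on the deck, either way round. Then turn the station's knob clockwise until it clicks past its detent, so that the steel tongue stays locked over the edge of the mask. Let go, and leave the rack, the jar and the cap where they are.

Things in the scene. Friction and masses are not known exactly. Their poses are not given: they have to be found in the camera images.
- mask: Loose aluminium mask on the bench left or right of the station: plate 70 (x) by 130 (y) by 6 mm, 0.2 kg, two windows, two 9.8 mm through-holes at (-22, +50) and (+22, -50) mm: fits either way round. Grip bar across its middle: 40 mm along x, 12 mm thick along y, 6 to 40 mm above the underside. Origin: centre of the underside, z up.
- mask_grip (a point): Middle of the mask's grip bar, 28 mm above the mask's underside; axes as the mask's.
- fixture: Slide station, fixed: grey block, flat deck 24 mm above the bench, x -60 to +60 mm, y -115 to +130 mm from its origin (on the bench, z up; yaw varies). The mask belongs at y = -45 mm on the deck, the knob's axis is at (0, +75) mm, a plunger housing (34 by 18 mm, top 40 mm above the bench) at (0, +119) mm.
- seat (a point): Point on the deck where the centre of the mask's underside must come, the mask's x axis parallel to this point's x (either way round); axes as the fixture's. The pins stand at (-22, +50) and (+22, -50) mm from it.
- pin_near_knob (a point): Tip of the steel locating pin next to the knob. Pins are 8 mm in diameter, 13 mm above the deck; the upper 7 mm taper to 2.4 mm across.
- pin_far (a point): Tip of the other locating pin.
- knob (a joint): Knob angle (rad), growing clockwise seen from above: 0 to 0.3 at the start (unlocked, tongue clear of the mask), end stop 1.40. A spring plunger resists from 0.50, crest at 0.80 (about 0.2 N m); released before the crest the knob is pushed back below 0.50; past it, it snaps on to 1.10 or more and stays. Elsewhere only slight drag (0.03 N m): it stays where left.
- knob_grip (a point): Point on the knob's upright axis, 62.5 mm above the bench, at the height to grip. Black grip bar: 42 mm long along this point's x, 14 mm thick along its y, from 38.5 to 74.5 mm above the bench. Below it a 48 mm disc and the tongue, tops 38.5 mm above the bench. The point turns with the knob; its x points along the tongue.
- tongue_tip (a point): End of the steel keeper tongue (14 mm wide, 6 mm thick, reaching 70 mm from the knob's axis, underside 32.5 mm above the bench: 2.5 mm above a seated mask). It points along the fixture's +x at knob angle 0 and over the mask's edge when locked.
- slide_rack: Bystander: grey slide rack with glass slides, 55 by 95 mm, 76 mm tall, loose, on the other side of the station from the mask. Origin: centre of the underside.
- reagent_jar: Bystander: white jar, 56 mm in diameter, 75 mm tall, loose, beyond the station. Origin: centre of the underside.
- cap: Bystander: white cap, 48 mm in diameter, 14 mm tall, loose, beyond the station. Origin: centre of the underside.
Not all that is in view belongs to the job. What is shaped like the mask but green or yellow is not meant.

How it is judged:
By the outcome, as a careful person would: the job done as asked, in the order asked, and still so for the second after the job is handed in, with the robot touching nothing.
It also fails if it takes over 46 s, if anything falls off the work surface, if the arm or the gripper's body presses on something with over 40 N, if the wrist force passes 120 N, or if a joint passes its speed limit or range.

## Robot

A 6-joint arm with a two-finger parallel gripper is mounted at the origin on the work surface. World frame = base frame: x ahead of the robot, y to its left, z up, the work surface at z = 0. Lengths are in m, angles in rad, forces in N, time in s.
With the tool pointing down it reaches from about 0.275 to 0.85 m from the base axis. Payload 5.2 kg.
Tool frame: the origin (TCP) lies at the very end of the fingers, on their centre line; the grasp point (between the pads) lies behind it (env.pinch_z is the z of the grasp point in the tool frame, in m); z points along the fingers, y is the line along which they close (so a half turn about z gives the same grasp; the last joint's range is limited). The gripper opens to 85 mm and grips with 20 to 120 N. Pads are 22 mm wide; open, the fingers measure 114 mm over their backs; the gripper's body (76 mm by 85 mm) begins 54 mm behind the grasp point. The pads swing forward as they close: fully open they stand 13 mm farther back than shut.
Start: joints at [0.909, 0.259, 1.535, -0, 1.348, -0.203], TCP at [0.244, 0.493, 0.208] pointing down, gripper open.
Joint ranges: [-3.14, 3.14], [-0.91, 2.08], [0.19, 2.58], [-1.22, 4.36], [0.22, 2.71], [-3.12, 3.12]. Speed limits (rad/s): [2.57, 2.57, 3.14, 3.14, 3.14, 3.14].

## Interface

Orientations are given as a unit quaternion [x, y, z, w].
In Python, from plant import env, vision, ticket gives the robot as it stands. The module is installed in compiled form; this text tells all that it offers.
- The arm moves only by the tool carry_out, never from a script. Its argument "targets" is a list of rows, each a list of 3 entries, a list of its own where there are three numbers: the shift along the world's x, y, z in mm, then the turn about the world's z in degrees, then the closure, from 0 (fully open) to 1 (shut). In form: [[[dx, dy, dz], twist, fingers], ...]. A call has 1 to 8 rows; each row shifts and turns the commanded pose from where the row before left it; what a row does not reach is not made up. A row lasts 1/8 s, in which the tool goes at most 62.5 mm and 10.7 degrees, less where a joint would pass 70% of its speed; a pose out of reach is approached as far as the arm can. A call is refused whole if a number of a shift passes 62.5 or a number of a turn 10.7, either way. A call with a gripper value outside its range is refused whole. The fingers move at their own pace and stop on an object; "squeeze" is the grip in N (left out, the last holds). Time passes only in rows, so rows that do not move let the fingers close. It gives the time, the measured TCP pose, the force, the opening and the grip force at its end, in the units of the state.
- env.state(): the state, without advancing time (a new reading comes with each control period).
- vision.camera(name): name is "scene" or "top" or "wrist"; returns a dict with "pixels" (384x512x3 uint8, red, green, blue), "K" (3x3 intrinsics, pixels), "extrinsics" (4x4, takes a point from world to camera coordinates). Camera axes: x right, y down, z forward; pixel columns grow to the right and rows downward; lengths in m; the calibration is good to about 2 mm. A picture is of the moment at which its call begins. There is no depth.
- ticket.close_job(): hands the job in; it is judged then, once.
Trained networks look in a picture, given as the dict that the camera call returned (one of the last four; its "shot" number tells which), for a name from the list of things; names that differ only in an ending like _2 or _b are one class to them, and where a whole thing is asked for, a point or a joint stands for the part that bears it (a point fixed in the world has none). Each returns a list of dicts, best first, with "score" (0 to 1); they miss things now and then, are a little off and sometimes report something else, mostly with a low value. They report only what shows in the picture. A call takes as long as a camera call. They do not tell look-alikes from the thing itself.
- vision.spot_in(target, picture): "position" ([column, row] in pixels, amid what is visible of it).
- vision.masks_of(target, picture): "pixels" (384x512 bool, what is visible of it) and "position" ([column, row] in pixels, amid what is visible of it).
- vision.mark_of(target, picture): "position" ([column, row] in pixels: a listed point, or the origin of a listed thing).
The state is a dict: "t": time; "joint_pos": joint angles; "qvel": joint speeds; "effort": joint torques, N m; "position": TCP position; "orientation": TCP orientation; "force": force on the tool from outside, world axes, zero at the start; "ft_torque": the same for the moment, N m; "width": opening from 0.0 (shut) to 1.0 (fully open); "gripper_force": force on a finger pad.
Only numpy, scipy, OpenCV 4.12 (cv2) and the standard library are available. Lean on these libraries where they do the work, as an engineer would, in place of code of your own. Each camera call takes 0.05 s, during which the arm holds its last target. There are 200 camera calls.

## Working session

There is one attempt and no reset: what is moved stays moved. The work goes in short steps, Python scripts to look and compute and a tool call to move; the robot and the scene stay as the last step left them, time stands still between calls to the robot, and variables do not carry over. Pictures are saved under pics/ and viewed, at most 10 in all, crops included, and the job is handed in when it is done.

Besides the shell and the picture viewer there is one more tool, called by a JSON object that holds its "name" and its "arguments". carry_out: Moves the arm, as the interface text tells. Its arguments: {"type":"object","properties":{"targets":{"type":"array","items":{"type":"array"}},"squeeze":{"type":"number"}},"required":["targets"]}

```bash
mkdir -p pics
cat > h.py <<'E'
import numpy as np, cv2
from plant import env, vision, ticket
def save(p,n): cv2.imwrite('pics/'+n,cv2.cvtColor(p['pixels'],cv2.COLOR_RGB2BGR))
def ray(p,uv,z):
    E=np.array(p['extrinsics']);K=np.array(p['K']);R=E[:3,:3];t=E[:3,3]
    c=-R.T@t; d=R.T@np.linalg.solve(K,[uv[0],uv[1],1]); return (c+d*(z-c[2])/d[2])
def proj(p,X):
    E=np.array(p['extrinsics']);x=np.array(p['K'])@(E[:3,:3]@np.array(X)+E[:3,3]);return x[:2]/x[2]
Z=dict(mask=0,mask_grip=.028,fixture=0,seat=.024,pin_near_knob=.037,pin_far=.037,knob_grip=.0625,tongue_tip=.0355,slide_rack=0,reagent_jar=0,cap=0)
def marks(p,names,dz={}):
    for n in names:
        for m in vision.mark_of(n,p)[:3]:
            print(n,round(m['score'],2),np.round(m['position'],1),np.round(ray(p,m['position'],Z[n]+dz.get(n,0))*1000,1)[:2])
E
python3 - <<'E'
from h import *
print(env.pinch_z, env.state())
p=vision.camera('top');save(p,'top.png');marks(p,list(Z))
q=vision.camera('scene');save(q,'scene.png')
cv2.imwrite('pics/both.png',cv2.resize(np.vstack([cv2.imread('pics/top.png'),cv2.imread('pics/scene.png')]),(400,600)))
marks(q,list(Z))
E
```

```text
-0.0187 {'t': 0.0, 'joint_pos': array([ 9.09220358e-01,  2.59311153e-01,  1.53604867e+00,  3.37623762e-05,
        1.34801719e+00, -2.02770461e-01]), 'qvel': array([1.17383921e-03, 3.44601227e-04, 4.36722209e-05, 2.64997575e-04,
       1.43175416e-03, 4.58098939e-05]), 'effort': array([-9.95261835e-04, -4.46034801e+01, -2.90569657e+01, -2.17484453e-04,
        1.17026709e-02,  1.80337281e-05]), 'position': array([0.24318803, 0.492697  , 0.20730569]), 'orientation': array([ 2.27399520e-01,  9.73801141e-01, -8.03255801e-04, -3.88632267e-04]), 'force': array([-0.4340117 , -0.68564525, -0.09570262]), 'ft_torque': array([ 0.0179453 , -0.0018892 , -0.00015147]), 'gripper_force': 0.0, 'width': 1.0021619152120491}
mask 0.97 [130.2 234.7] [399.3 502.6]
mask 0.75 [193.6 222.6] [435.5 300.7]
mask 0.69 [187.3 280.8] [252.8 316.3]
mask_grip 0.91 [187.8 280. ] [254.7 310. ]
mask_grip 0.68 [191.  218.3] [445.  304.7]
mask_grip 0.61 [132.9 234.9] [395.  485.4]
fixture 0.56 [273.7 194.6] [524.   41.3]
seat 0.89 [285.6 200.4] [499.3   4.5]
pin_near_knob 0.57 [268.8 200.9] [495.8  58.5]
pin_far 0.65 [3
[... 303 characters left out ...]
.89 [332.5 135.2] [ 726.  -160.9]
cap 0.5 [224.2 132.3] [741.8 204. ]
mask 0.86 [347.4 181.6] [258.3 302.9]
mask 0.67 [240.6 214.7] [526.1  43.6]
mask 0.58 [328.2 221.3] [442.1 291.8]
mask_grip 0.93 [327.5 213.8] [438.8 284.2]
mask_grip 0.83 [351.6 175.3] [253.6 310. ]
mask_grip 0.72 [402.5 226.2] [394.4 493.9]
fixture 0.55 [239.9 213.9] [524.2  40.3]
seat 0.81 [227.7 200.8] [510.7  -6.1]
pin_near_knob 0.75 [247.3 201.4] [498.8  53.3]
pin_far 0.91 [210.8 193. ] [513.6 -61. ]
knob_grip 0.9 [256.9 213.4] [548.2 105. ]
knob_grip 0.24 [245.1 198.7] [512.   52.1]
tongue_tip 0.8 [240.9 231.2] [604.8  81.3]
slide_rack 0.84 [142.8 184.2] [ 541.1 -294.5]
reagent_jar 0.64 [143.9 248.1] [ 744.6 -152.1]
```

View pics/top.png

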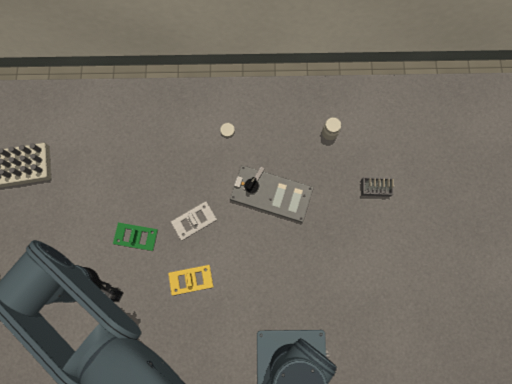

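View pics/scene.png

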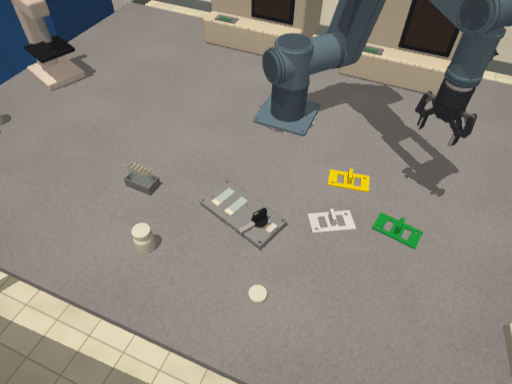

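The white mask is the real one, at about (194,222) in top and (332,221) in scene. The green and yellow ones are look-alikes. The station with the knob is at about (270,195), its tongue pointing up-right. I'll go above the mask for a closer look.

{"name": "carry_out", "arguments": {"targets": [[[32,-33,10],9,0],[[32,-33,10],9,0],[[32,-33,10],9,0],[[32,-33,10],9,0],[[32,-33,0],9,0],[[32,-33,0],8,0],[[0,0,0],0,0],[[0,0,0],0,0]], "squeeze": 40}}

```text
t: 2.2
position: [0.4352, 0.2953, 0.248]
orientation: [-0.23, 0.973, 0.0, -0.0]
force: [-0.8, 0.2, 1.1]
width: 1.002
gripper_force: 0.0
```

Run:
```python
from h import *
s=env.state();print(s['position'],s['orientation'],s['joint_pos'])
p=vision.camera('wrist');save(p,'w1.png');marks(p,['mask','mask_grip'])
E=p['extrinsics'];print(-E[:3,:3].T@E[:3,3])
for i,m in enumerate(vision.masks_of('mask',p)[:2]):
    px=m['pixels'].astype(np.uint8); c=np.argwhere(px)[:,::-1].astype(np.float32)
    g=np.array([ray(p,u,.006)[:2]*1000 for u in c],np.float32);print(m['score'],m['position'],cv2.minAreaRect(g))
```

```text
[0.43520911 0.29527982 0.2480119 ] [-2.29994010e-01  9.73191964e-01  2.49579692e-04 -3.06446560e-04] [ 3.83438253e-01  1.91090706e-01  1.52435021e+00  5.92006710e-04
  1.42668238e+00 -1.65158634e+00]
mask 0.91 [329.9  27.7] [249.4 303.4]
mask 0.89 [257.4 161.1] [436.7 298. ]
mask 0.6 [390.5 192.2] [392.2 486.3]
mask_grip 0.83 [261.  167.9] [438.2 303.8]
mask_grip 0.63 [397.  196.8] [392.3 482.5]
mask_grip 0.61 [334.4  25.2] [253.2 304. ]
[0.37181063 0.26376537 0.41285749]
0.77 [333.3, 30.8] ((255.67169189453125, 306.78277587890625), (72.57160949707031, 131.1746826171875), 10.409648895263672)
0.76 [391.4, 192.7] ((392.6243896484375, 484.5074157714844), (134.00173950195312, 71.93103790283203), 78.92469024658203)
```

View pics/w1.png

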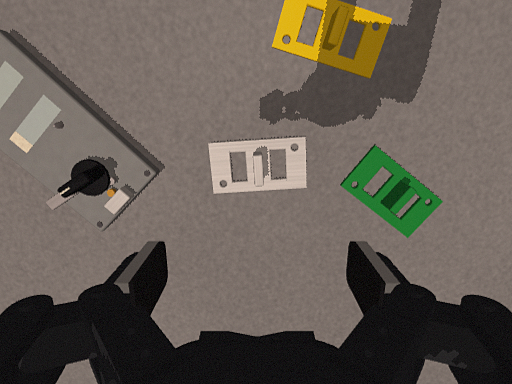

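The white mask is at about (258,166), with holes at (223,183) and (294,147). I'll refine its pose from the outline and the holes.

```bash
cat >> h.py <<'E'
def whiterect(p,x0,x1,y0,y1,th=150,z=.006):
    g=np.zeros((384,512),np.uint8);im=p['pixels'].min(axis=2);g[y0:y1,x0:x1]=(im[y0:y1,x0:x1]>th)*255
    cs,_=cv2.findContours(g,cv2.RETR_EXTERNAL,cv2.CHAIN_APPROX_NONE);c=max(cs,key=cv2.contourArea)[:,0]
    w=np.array([ray(p,u,z)[:2]*1000 for u in c],np.float32);r=cv2.minAreaRect(w);print('rect',r,cv2.boundingRect(c));return g
E
python3 - <<'E'
from h import *
p=vision.camera('wrist');g=whiterect(p,190,330,120,210)
a=ray(p,(223.3,183.3),.006)[:2]*1000;b=ray(p,(294.3,147),.006)[:2]*1000
d=b-a;print(a,b,(a+b)/2,np.hypot(*d),np.degrees(np.arctan2(d[1],d[0])),'exp 109.2')
E
```

```text
rect ((441.11688232421875, 300.97216796875), (69.45288848876953, 129.28248596191406), 30.318004608154297) (208, 137, 98, 56)
[484.38176966 270.15278188] [396.23586294 333.71511021] [440.3088163  301.93394604] 108.673227870432 144.2044919455346 exp 109.2
```

{"name": "carry_out", "arguments": {"targets": [[[5.5,6.2,-40],3.8,0],[[0,0,-45],0,0],[[0,0,-45],0,0],[[0,0,-45],0,0.2],[[0,0,-35],0,0.4],[[0,0,-15],0,0.5],[[0,0,-10],0,0.5],[[0,0,0],0,0.5]], "squeeze": 50}}

```text
t: 3.45
position: [0.4413, 0.3016, 0.0135]
orientation: [-0.263, 0.965, 0.0, 0.0]
force: [-0.4, 1.1, -0.4]
width: 0.499
gripper_force: 0.0
```

{"name": "carry_out", "arguments": {"targets": [[[0,0,0],0,0.7],[[0,0,0],0,0.8],[[0,0,0],0,0.9],[[0,0,0],0,1],[[0,0,0],0,1],[[0,0,0],0,1]]}}

```text
t: 4.2
position: [0.4417, 0.3016, 0.0142]
orientation: [-0.263, 0.965, 0.0, 0.001]
force: [-1.0, -0.8, 6.9]
width: 0.108
gripper_force: 48.9
```

{"name": "carry_out", "arguments": {"targets": [[[0,0,20],0,1],[[0,0,50],0,1],[[0,0,50],0,1],[[20,-40,40],-9,1],[[30,-50,20],-9,1],[[30,-50,10],-9,1],[[30,-50,0],-9,1],[[30,-50,0],-9,1]]}}

```text
t: 5.2
position: [0.5815, 0.0597, 0.2031]
orientation: [0.129, 0.992, 0.0, -0.0]
force: [0.4, 0.8, -2.6]
width: 0.109
gripper_force: 49.1
```

{"name": "carry_out", "arguments": {"targets": [[[20,-40,0],0,1],[[0,0,0],0,1],[[0,0,0],0,1]]}}

```text
t: 5.58
position: [0.6003, 0.0216, 0.2025]
orientation: [0.126, 0.992, 0.0, -0.001]
force: [0.4, 1.3, -2.2]
width: 0.107
gripper_force: 49.1
```

Run:
```python
from h import *
s=env.state();print(s['position'],s['orientation'],s['width'],s['force'])
p=vision.camera('wrist');save(p,'w2.png');marks(p,['fixture','seat','pin_near_knob','pin_far','knob_grip','tongue_tip'])
marks(p,['mask','mask_grip'],{'mask':s['position'][2]-.014,'mask_grip':s['position'][2]-.014})
```

```text
[0.60031444 0.02162966 0.20245159] [ 1.26398094e-01  9.91979108e-01  3.17509922e-04 -9.32451613e-04] 0.1067074530225475 [ 0.35037085  1.33060352 -2.15981576]
fixture 0.8 [256.8  95.6] [520.8  42.2]
fixture 0.31 [167.8 111.4] [511.7 -62.9]
seat 0.85 [215.9  90.9] [505.8   0.7]
pin_near_knob 0.74 [262.3  75.1] [504.   52.3]
pin_far 0.6 [166.6 110.3] [512.4 -53.6]
knob_grip 0.88 [333.5  99.4] [544.5 112.1]
knob_grip 0.73 [258.2 237.5] [665.8   6.1]
tongue_tip 0.71 [308.1 164. ] [606.   78.7]
mask 0.82 [257.5 219.6] [598.6  22.2]
mask_grip 0.98 [257.3 236.5] [597.5  22.2]
mask_grip 0.54 [166.9 110.2] [523.   -3.3]
```

View pics/w2.png

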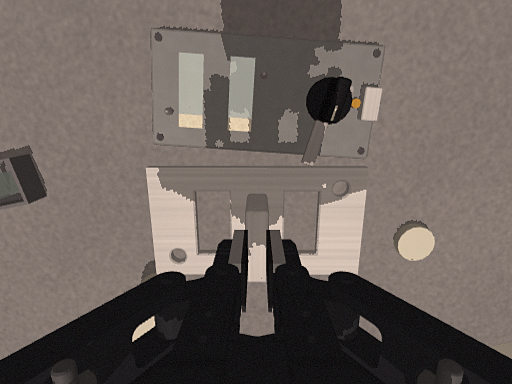

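The station is fully in view: pin near the knob at about (264,75), far pin at about (168,111). The held mask has holes at about (341,188) and (178,256). I'll enlarge it for precise pixels.

Run:
```python
import cv2,numpy as np
i=cv2.imread('pics/w2.png')
f=lambda x,y,w,h:cv2.convertScaleAbs(cv2.resize(i[y:y+h,x:x+w],(w*8,h*8),interpolation=cv2.INTER_CUBIC),alpha=1.6)
# 4 tiles 48x36 px ->384x288
T=[f(240,58,48,36),f(144,92,48,36),f(317,170,48,36),f(155,238,48,36)]
cv2.imwrite('pics/c1.png',np.vstack([np.hstack(T[:2]),np.hstack(T[2:])]))
```

```text
(no output)
```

View pics/c1.png

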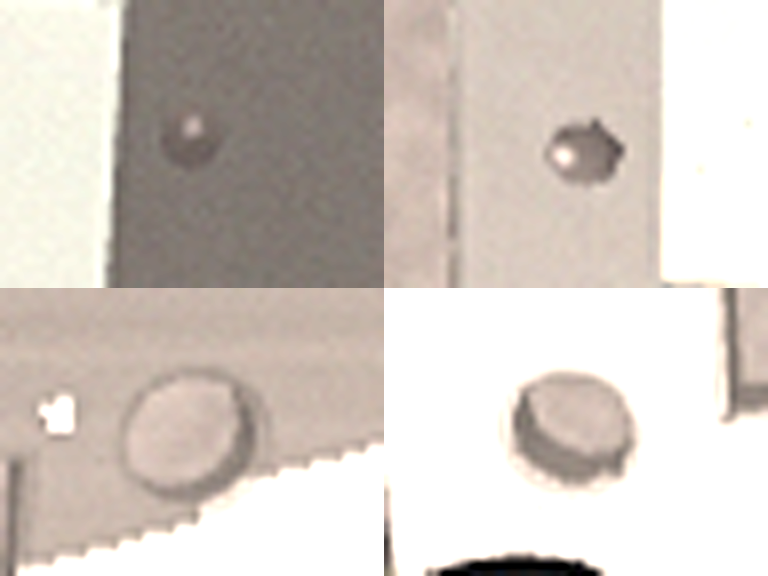

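The bright tips of the pins are at (263.7,73.2) and (165.9,110.9). The top rims of the holes are at (340.3,187.8) and (178.2,255.0).

Run:
```python
from h import *
s=env.state();z=s['position'][2]
p=vision.camera('wrist');E=p['extrinsics'];print('cam',-E[:3,:3].T@E[:3,3])
def rep(n,a,b):
    d=(a-b)[:2];c=(a+b)[:2]/2;print(n,a[:2],b[:2],c,'len',np.hypot(*d),'yaw',np.degrees(np.arctan2(d[1],d[0]))-113.75);return c
S=rep('pins',ray(p,(263.7,73.2),.037)*1000,ray(p,(165.9,110.9),.037)*1000)
for zz in (z-.0082,):
    M=rep('holes',ray(p,(340.3,187.8),zz)*1000,ray(p,(178.2,255.0),zz)*1000)
print(S-M, s['position'])
q=s['orientation'];a=np.arctan2(q[1],q[0]);print('tool y',np.degrees(2*a)-90)
# deck corners check
C=[(152,29),(383,45),(367,158),(152,146)]
for c in C: print(ray(p,c,.024)[:2]*1000)
```

```text
cam [0.53221247 0.0389381  0.36808739]
pins [503.45801218  54.09640248] [513.79419745 -54.69089275] [ 5.08626105e+02 -2.97245134e-01] len 109.27722694311281 yaw -18.32246080759795
holes [589.8239069   75.25675539] [607.60819637 -31.30909657] [598.71605163  21.97382941] len 108.03963048754781 yaw -14.27548201889087
[-90.08994682 -22.27107454] [0.60094702 0.02189207 0.20330456]
tool y 75.56332255411067
[432.91893602 -45.53360659]
[506.64302274 180.96552549]
[619.61843912 146.92355671]
[545.45417974 -86.15744535]
```

{"name": "carry_out", "arguments": {"targets": [[[-30.4,-7.3,-10],-1.9,1],[[-30,-7.5,-20],-2,1],[[-30,-7.5,-30],0,1],[[0,0,-30],0,1],[[0,0,-25],0,1],[[0,0,-13],0,1],[[0,0,0],0,1],[[0,0,0],0,1]]}}

```text
t: 7.08
position: [0.5116, -0.0011, 0.076]
orientation: [0.16, 0.987, -0.0, 0.001]
force: [-0.5, -0.1, -2.4]
width: 0.109
gripper_force: 49.2
```

Run:
```python
from h import *
s=env.state();q=s['orientation'];print(s['position'],np.degrees(2*np.arctan2(q[1],q[0]))-90,s['force'])
p=vision.camera('wrist');save(p,'w3.png');marks(p,['pin_near_knob','pin_far','seat','knob_grip','tongue_tip'])
i=cv2.imread('pics/w3.png');f=lambda x,y,w,h:cv2.convertScaleAbs(cv2.resize(i[y:y+h,x:x+w],(w*8,h*8),interpolation=cv2.INTER_CUBIC),alpha=1.6)
big=cv2.resize(i,(400,300));T=[f(317,170,48,36),f(155,238,48,36)]
cv2.imwrite('pics/c2.png',np.vstack([np.hstack(T),np.hstack([big,np.zeros((300,368,3),np.uint8)])]))
```

```text
[ 0.51160045 -0.00110624  0.07603843] 71.6207937611818 [-0.47204864 -0.12838077 -2.37632532]
pin_near_knob 0.84 [328.4 176.8] [504.7  52.7]
pin_far 0.82 [186.8 232.3] [512.3 -55.3]
knob_grip 0.71 [444.5 216.5] [544.7 111.1]
tongue_tip 0.83 [393.5 289.6] [608.   78.1]
tongue_tip 0.74 [257.7 240.6] [535.4  -8.7]
```

View pics/c2.png

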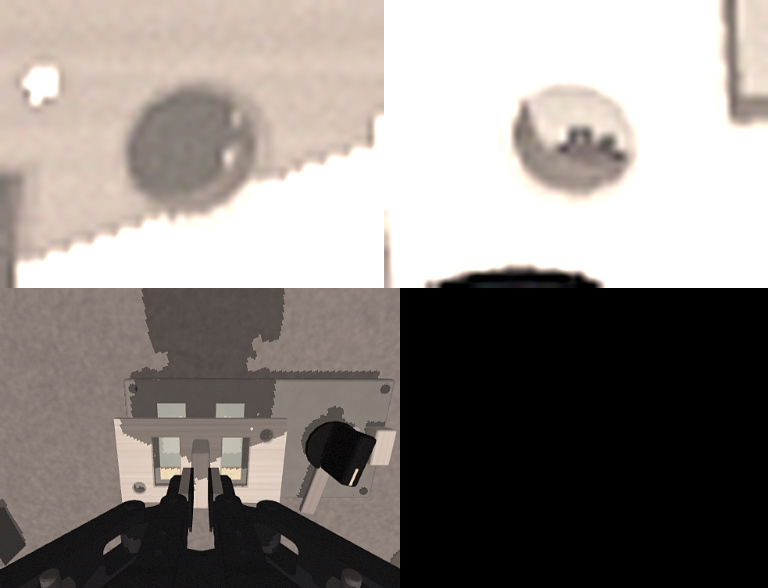

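{"name": "carry_out", "arguments": {"targets": [[[-1.3,0.6,-10],0,1],[[0,0,-10],0,1],[[0,0,-4],0,1],[[0,0,-2],0,1],[[0,0,-2],0,1],[[0,0,0],0,1]]}}

```text
t: 8.12
position: [0.5094, -0.0004, 0.0471]
orientation: [0.16, 0.987, -0.0, 0.0]
force: [0.0, -0.4, -2.1]
width: 0.107
gripper_force: 49.2
```

{"name": "carry_out", "arguments": {"targets": [[[0,0,-1.5],0,1],[[0,0,-1.5],0,1],[[0,0,0],0,1]]}}

```text
t: 8.5
position: [0.5093, -0.0003, 0.044]
orientation: [0.16, 0.987, -0.0, -0.0]
force: [-0.4, 0.8, -2.3]
width: 0.109
gripper_force: 49.2
```

{"name": "carry_out", "arguments": {"targets": [[[0,0,-1.5],0,1],[[0,0,-1.5],0,1],[[0,0,-1],0,1],[[0,0,0],0,1]]}}

```text
t: 9.0
position: [0.5093, -0.0003, 0.04]
orientation: [0.16, 0.987, -0.0, -0.0]
force: [0.1, 0.2, -2.4]
width: 0.109
gripper_force: 49.2
```

{"name": "carry_out", "arguments": {"targets": [[[0,0,-1],0,1],[[0,0,-0.7],0,1],[[0,0,0],0,1]]}}

```text
t: 9.38
position: [0.5093, -0.0004, 0.0384]
orientation: [0.16, 0.987, -0.0, -0.0]
force: [0.7, 0.4, -2.3]
width: 0.109
gripper_force: 49.2
```

{"name": "carry_out", "arguments": {"targets": [[[0,0,-0.5],0,1],[[0,0,0],0,1]]}}

```text
t: 9.62
position: [0.5094, -0.0004, 0.0382]
orientation: [0.16, 0.987, -0.0, 0.0]
force: [-1.8, 0.6, 1.4]
width: 0.11
gripper_force: 49.8
```

{"name": "carry_out", "arguments": {"targets": [[[0,0,0],0,0.7],[[0,0,0],0,0.5],[[0,0,0],0,0.5],[[0,0,20],0,0.5],[[0,0,40],0,0.5],[[12,37,50],-3.8,0.5],[[12,37,10],-3.8,0.5],[[12,39,0],-3.8,0.5]]}}

```text
t: 10.62
position: [0.5467, 0.1131, 0.1591]
orientation: [0.258, 0.966, 0.0, 0.002]
force: [-0.2, -1.2, 0.4]
width: 0.5
gripper_force: 0.0
```

{"name": "carry_out", "arguments": {"targets": [[[0,0,0],0,0.5],[[0,0,0],0,0.5]]}}

```text
t: 10.88
position: [0.5448, 0.1119, 0.1568]
orientation: [0.256, 0.967, -0.0, -0.0]
force: [-0.1, 0.0, -0.1]
width: 0.502
gripper_force: 0.0
```

Run:
```python
from h import *
s=env.state();q=s['orientation'];print(s['position'],np.degrees(2*np.arctan2(q[1],q[0]))-90,s['force'],s['joint_pos'][5])
p=vision.camera('wrist');save(p,'w4.png');marks(p,['pin_near_knob','pin_far','knob_grip','tongue_tip','mask'],{'mask':.024})
```

```text
[0.54476864 0.11191259 0.15684554] 60.28802051213955 [-0.14989788  0.0330786  -0.06971255] -1.0496440585194355
pin_near_knob 0.57 [192.5 186.9] [518.1  54.6]
pin_near_knob 0.56 [184.1 173.3] [502.8  55. ]
pin_far 0.73 [ 99.3 234.3] [513.  -54.7]
knob_grip 0.79 [255.6 186.7] [542.4 111.3]
tongue_tip 0.21 [398.6 283.9] [718.2 187.3]
mask 0.93 [144.7 197.3] [504.7   1.9]
```

View pics/w4.png

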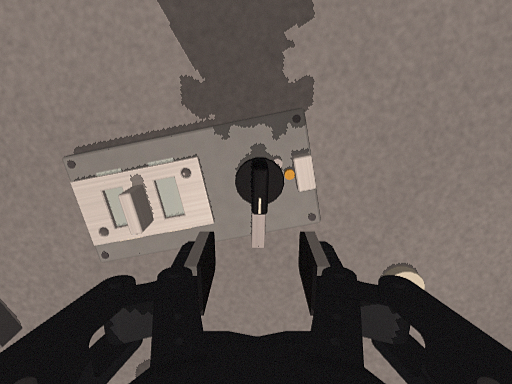

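The mask lies flat with the pins in its holes at (185,173) and (103,231). The tongue points straight down the image and lines up with the tool. Next I'll grip the knob.

{"name": "carry_out", "arguments": {"targets": [[[0.7,0.8,-40],0,0.5],[[0,0,-40],0,0.5],[[0,0,-20],0,0.5],[[0,0,-11],0,0.5],[[0,0,0],0,0.7],[[0,0,0],0,0.85],[[0,0,0],0,1],[[0,0,0],0,1]]}}

```text
t: 12.18
position: [0.5469, 0.1134, 0.0473]
orientation: [0.257, 0.966, 0.001, 0.001]
force: [1.9, 3.3, 1.2]
width: 0.139
gripper_force: 49.1
```

{"name": "carry_out", "arguments": {"targets": [[[0,0,0],-6,1],[[0,0,0],-8,1],[[0,0,0],-8,1],[[0,0,0],-8,1],[[0,0,0],0,1]]}}

```text
t: 12.8
position: [0.5469, 0.1133, 0.0472]
orientation: [0.498, 0.867, 0.001, 0.001]
force: [1.3, 3.6, 5.0]
width: 0.134
gripper_force: 49.4
```

{"name": "carry_out", "arguments": {"targets": [[[0,0,0],-8,1],[[0,0,0],-8,1],[[0,0,0],-8,1],[[0,0,0],-7,1],[[0,0,0],0,1],[[0,0,0],0,1]]}}

```text
t: 13.55
position: [0.5468, 0.1134, 0.0472]
orientation: [0.71, 0.704, 0.001, 0.001]
force: [1.5, 5.1, 5.7]
width: 0.138
gripper_force: 49.5
```

Run:
```python
from h import *
s=env.state();q=s['orientation'];y=np.degrees(2*np.arctan2(q[1],q[0]))-90
print(s['position'],y,'theta',np.radians(-18.2-(y-90)),s['force'],s['ft_torque'],s['joint_pos'][5])
```

```text
[0.54684956 0.11336799 0.04721139] -0.5155808635288253 theta 1.2621449865607821 [1.53607626 5.14986957 5.69431729] [ 0.7587687  -0.10836486 -0.02028868] 0.01280865613918381
```

{"name": "carry_out", "arguments": {"targets": [[[0,0,0],0,0.8],[[0,0,0],0,0.5],[[0,0,0],0,0.5],[[0,0,20],0,0.5],[[0,0,40],0,0.5],[[0,0,50],0,0.5],[[0,0,30],0,0.5],[[0,0,0],0,0.5]]}}

```text
t: 14.55
position: [0.5475, 0.1127, 0.189]
orientation: [0.712, 0.702, 0.002, 0.002]
force: [-0.2, 0.5, -0.7]
width: 0.502
gripper_force: 0.0
```

Run:
```python
from h import *
p=vision.camera('wrist');save(p,'w5.png');marks(p,['knob_grip','tongue_tip','mask'],{'mask':.024});print(env.state()['force'])
```

```text
knob_grip 0.72 [253.2 177. ] [543.7 114.7]
tongue_tip 0.87 [255.8 236. ] [545.3  39.7]
mask 0.76 [227.  261.3] [510.1   2. ]
[-0.08224466 -0.06307531 -0.47288676]
```

View pics/w5.png

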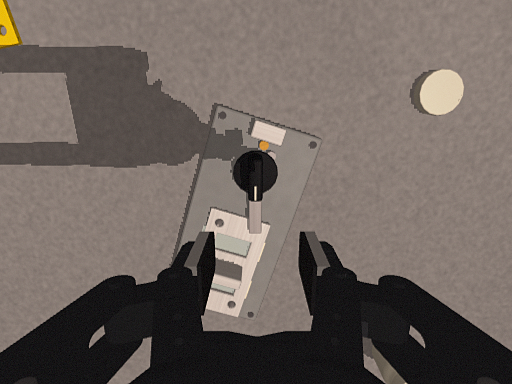

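The tongue (tip at about (255,233)) lies over the mask's edge, the mask is seated, and the gripper is clear. I'll hand the job in.

```bash
python3 -c "
from plant import ticket
print(ticket.close_job())"
```

```text
the job is handed in; nothing more can be done
None
```

The mask lies flat on the deck over both pins, the knob is turned past its detent to about 1.26 rad with the tongue over the mask's edge, the gripper is clear, and the job was handed in at about 15 s; no verdict came back.

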